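Hold a circuit board home in the corner of a programming jig

ROBOT

A 6-joint arm with a two-finger parallel gripper is mounted at the origin on the work surface. World frame = base frame: x ahead of the robot, y to its left, z up, the work surface at z = 0. Lengths are in m, angles in degrees, forces in N, time in s.
With the tool pointing down it reaches from about 0.3 to 0.75 m from the base axis. Payload 8.5 kg.
Tool frame: the origin (TCP) lies at the very end of the fingers, on their centre line; the grasp point (between the pads) lies 19 mm behind it (env.grasp_offset is the distance from the TCP to the grasp point, in m); y points along the fingers, z is the direction in which the jaws open and shut, and the axes are right-handed (so a half turn about y gives the same grasp; the last joint's range is limited). The gripper opens to 85 mm and grips with 20 to 120 N. Pads are 22 mm wide; open, the fingers measure 114 mm over their backs; the gripper's body (76 mm by 85 mm) begins 54 mm behind the grasp point. The pads swing forward as they close: fully open they stand 13 mm farther back than shut.
Start: joints at [52.408, 21.807, 74.336, -0, 83.858, -12.336], TCP at [0.235, 0.497, 0.231] pointing down, gripper open.
Joint ranges: [-178.18, 178.18], [-50.72, 133.34], [12.68, 142.11], [-81.47, 261.47], [9.98, 163.14], [-165.26, 165.26]. Speed limits (degrees/s): [136.94, 136.94, 180, 180, 180, 180].

INTERFACE

Orientations are given as a 3x3 rotation matrix whose columns are the frame's x, y, z axes.
In Python, from rig import env gives the robot as it stands. The module is installed in compiled form; this text tells all that it offers.
- The arm moves only by the shell command python3 -m pendant 'ROWS' [FORCE]. ROWS is JSON, a list of rows, each a list of 3 entries, a list of its own where there are three numbers: the shift along the world's x, y, z as a fraction of full scale, then the turn about the world's z as a fraction of full scale, then the opening, from 0 (shut) to 1 (fully open). A call has 1 to 12 rows; each row shifts and turns the commanded pose from where the row before left it; what a row does not reach is not made up. Full scale, the value 1, is 30 mm for a shift and 5 degrees for a turn. A row lasts 1/12 s, in which the tool goes at most 41.7 mm and 7.16 degrees, less where a joint would pass 70% of its speed; a pose out of reach is approached as far as the arm can. A call with a number of a shift or a turn outside -1 to 1 is refused whole. A call with a gripper value outside its range is refused whole. The fingers move at their own pace and stop on an object; FORCE is the grip in N (left out, the last holds). Time passes only in rows, so rows that do not move let the fingers close. It gives the time, the measured TCP pose, the force and the opening at its end, in the units of the state.
- env.observe(): the state, without advancing time (a new reading comes with each control period).
- env.get_image(name): name is "side" or "top" or "wrist"; returns (picture, depth): 480x640x3 uint8, red, green, blue; 480x640 float32, m along the optical axis (not along the pixel's ray), 0 where there is no reading.
- env.camera_model(name): a dict with "camera_matrix" (3x3 intrinsics, pixels), "R" (3x3) and "t" (3): a world point X has camera coordinates R X + t; the wrist camera has in their place "tool_from_camera" (4x4, takes a point from camera to tool coordinates, whose origin is the TCP and whose axes are the tool frame's). Camera axes: x right, y down, z forward; pixel columns grow to the right and rows downward; lengths in m; the calibration is good to about 2 mm. A picture is of the moment at which its call begins: read the wrist's pose just before it. camera_model takes no time and is no camera call.
- env.close_job(): hands the job in, once; it reports no verdict.
The state is a dict: "time_s": time; "q": joint angles; "qvel": joint speeds; "joint_efforts": joint torques, N m; "position": TCP position; "tool_rot": TCP orientation; "ft_force": force on the tool from outside, world axes, zero at the start; "wrist_torque": the same for the moment, N m; "grip_width": finger opening in m.
Only numpy, scipy, OpenCV 4.12 (cv2) and the standard library are available. Lean on these libraries where they do the work, as an engineer would, in place of code of your own. Each camera call takes 0.05 s, during which the arm holds its last target.

TASK

Get the circuit board with the finned heat sink ready for programming: pick it up, set it down flat on the bed of the programming jig a little short of the spring pins, contact pads towards the pins, then slide it home into the corner so that it lies flat and square against both the end stop and the side stop. The pins push back, so finish still holding the board, keeping it pressed lightly against both stops at once; do not let go. Use no rough force on board or jig, and leave everything else on the bench where it is.

Things in the scene. Friction and masses are not known exactly. Their poses are not given: they have to be found in the camera images.
- board: The board to be programmed: a green circuit board 110 mm (its x) by 85 mm (its y), 2 mm thick, 105 to 195 g, lying flat on the mat. Origin: centre of its underside, z up. In its middle stands a finned aluminium heat sink. Six small gold contact pads lie along the middle of its +x edge; a grey terminal block 14 mm high stands along the opposite (-x) edge; black capacitors up to 14 mm high stand near corners.
- heatsink_top (a point): Centre of the top of the board's heat sink, over the board's centre and 30 mm above its underside. Grip the heat sink: 44 mm (board x) by 40 mm (board y), from 2 to 30 mm above the underside; its faces across y are flat and strong. Beside each of those is 22 mm of board with nothing over 4 mm high within 15 mm of the board's middle (along x).
- board_corner (a point): The corner of the board's underside that belongs in the corner of the jig: 55 mm along the board's +x (pad edge) and 42.5 mm along its -y from its centre.
- other_board: Another green board of the same outline with a dark transformer and tall black capacitors in place of the heat sink: not to be programmed now, leave it alone. Origin: centre of its underside.
- jig: The programming jig, fixed to the bench: a low grey box 210 mm (its x) by 170 mm (its y) with a smooth, slippery black bed 30 mm above its underside. Origin: centre of its underside, z up; the side with two small lenses faces -x. On the bed two aluminium bars make an L. Bed beside a home board is clear for 55 mm on the two open sides. Behind the end stop a black pin housing 46 mm wide stands 16 mm above the bed.
- jig_corner (a point): The inner corner where the faces of the two stops meet, at the height of the bed: 62 mm along the jig's +x, 55 mm along its -y, 30 mm up. The board is home when its board_corner is here and its axes are parallel to the jig's (+x to +x), that is with its centre 7 mm along the jig's +x and 12.5 mm along its -y.
- end_stop: The end stop: two fixed aluminium bars in line, 12 mm wide and 8 mm above the bed, against which the pad edge (+x) of the board must press. Their face to the board lies 62 mm along the jig's +x and runs along y from -67 to -30 and from 5 to 36 mm. Origin: that of the jig.
- side_stop: The side stop: a fixed aluminium bar, 12 mm wide and 8 mm above the bed, against which the board's -y edge must press. Its face to the board lies 55 mm along the jig's -y and runs along x from -45 to 62 mm. Origin: that of the jig.
- pin_tips (a point): Middle of the row of six brass spring pin tips (28 mm wide) in the gap of the end stop, 1.6 mm above the bed. Untouched, the tips stand 3 mm out of the end stop towards the board (-x of the jig).
- pins (a joint): How far the spring pins are pushed in along the jig's +x: 0 m untouched, 0.003 m when flush with the end stop, that is when the board is home. They push back with 1 N at first touch and 3 N when flush, so a board let go creeps back off the end stop.
- adapter: Bystander: black power adapter, 62 x 150 x 34 mm. Origin: centre of its underside.
- solder_spool: Bystander: solder spool, 60 mm across, 44 mm high. Origin: centre of its underside.
- tumbler: Bystander: glass tumbler, 68 mm across, 85 mm high. Origin: centre of its underside.
- screwdriver: Bystander: screwdriver, 160 mm long, lying on the bench to the left of the mat. Origin: near its middle.
- side_cutters: Bystander: side cutters with blue handles, about 140 mm long, lying on the mat. Origin: near the middle.
- multimeter: Bystander: multimeter, 150 x 76 x 34 mm (42 mm over its dial), beyond the jig on the right. Origin: centre of its underside.
- parts_tray: Bystander: white divided parts tray, 100 x 140 x 30 mm. Origin: centre of its underside.
There are look-alikes about, which are no part of the job. Leave any pink or purple look-alike of the board alone.

How it is judged (in metres and radians):
On the way:
1. the board has been set down flat on the jig's bed, short of the spring pins (pad edge 3 mm or more from the end stop), pads towards them (x of board_corner in the frame of jig_corner between -0.06 and -0.003 m and y of board_corner in the frame of jig_corner below 0.06 m and z of board_corner in the frame of jig_corner between -0.002 and 0.003 m and contact force between board and jig above 0.2 N and angle between board's own z axis and vertical below 0.05 rad), for 0.1 s.
At the end, for the whole second after the job is handed in: Through the last second the fingers hold the heat-sink board flat on the bed, square to the jig within 0.03 rad, its corner within 2 mm of each stop, the spring pins pushed in, and it presses on the end stop and on the side stop with more than 0.7 N each (contact force between board and end_stop above 0.7 N and contact force between board and side_stop above 0.7 N and contact force between the fingers and board above 1 N and x of board_corner in the frame of jig_corner above -0.002 m and y of board_corner in the frame of jig_corner below 0.002 m and distance between board_corner and jig_corner below 0.004 m and angle between the x axis of board and the x axis of jig, either way round below 0.03 rad and angle between board's own z axis and vertical below 0.03 rad and z of board_corner in the frame of jig_corner below 0.002 m and value of joint pins above 0.0015 m); the arm keeps its last pose, push and grip.
It fails at once if the board is forced or dropped against the jig (over 45 N) (contact force between board and jig above 45 N).
It fails at once if the robot rams the jig (over 45 N) (contact force between the arm and jig above 45 N).
It fails at once if something else on the bench is moved by more than 15 mm (distance of any of other_board, adapter, solder_spool, tumbler, screwdriver, side_cutters, multimeter, parts_tray from where it was at the start of the episode above 0.015 m).
It also fails if it takes over 58 s, if anything falls off the work surface, if the arm or the gripper's body presses on something with over 40 N, if the wrist force passes 120 N, or if a joint passes its speed limit or range.

## Working session

There is one attempt and no reset: what is moved stays moved. The work goes in short steps, Python scripts to look and compute and a shell command to move; the robot and the scene stay as the last step left them, time stands still between calls to the robot, and variables do not carry over. Pictures are saved under pics/ and viewed, and the job is handed in when it is done.

```bash
mkdir -p pics; python3 - <<'E'
from rig import env
import cv2,numpy as np
s=env.observe();print(s['time_s'],s['position'],s['tool_rot'],s['grip_width'],s['ft_force'])
for n in ("top","side","wrist"):
    im,d=env.get_image(n);cv2.imwrite(f"pics/{n}0.png",im[:,:,::-1]);np.save(f"pics/{n}0d.npy",d)
    m=env.camera_model(n);print(n,{k:np.round(v,4).tolist() for k,v in m.items()})
E
```

```text
0.0 [0.23447511 0.49718211 0.23069297] [[ 9.04402323e-01 -9.11278394e-04  4.26679749e-01]
 [-4.26680612e-01 -1.21509535e-03  9.04401558e-01]
 [-3.05705020e-04 -9.99998847e-01 -1.48775988e-03]] 0.0856217710903544 [ 0.32092908 -0.75255179  0.01239553]
top {'camera_matrix': [[523.2559, 0.0, 320.3332], [0.0, 523.2559, 244.1029], [0.0, 0.0, 1.0]], 'R': [[-0.0229, -0.9996, -0.0185], [-0.9828, 0.0259, -0.1826], [0.183, 0.014, -0.983]], 't': [0.0331, 0.4436, 1.3809]}
side {'camera_matrix': [[575.6175, 0.0, 314.1942], [0.0, 575.6175, 233.126], [0.0, 0.0, 1.0]], 'R': [[-0.7683, -0.64, 0.0087], [-0.3944, 0.4626, -0.794], [0.5042, -0.6135, -0.6078]], 't': [0.3573, 0.2329, 1.3839]}
wrist {'camera_matrix': [[332.8089, 0.0, 325.5589], [0.0, 332.8089, 241.6026], [0.0, 0.0, 1.0]], 'tool_from_camera': [[-0.0001, 0.9616, 0.2743, -0.0677], [-0.0016, -0.2743, 0.9616, -0.1423], [1.0, -0.0003, 0.0016, 0.0001], [0.0, 0.0, 0.0, 1.0]]}
```

View pics/top0.png

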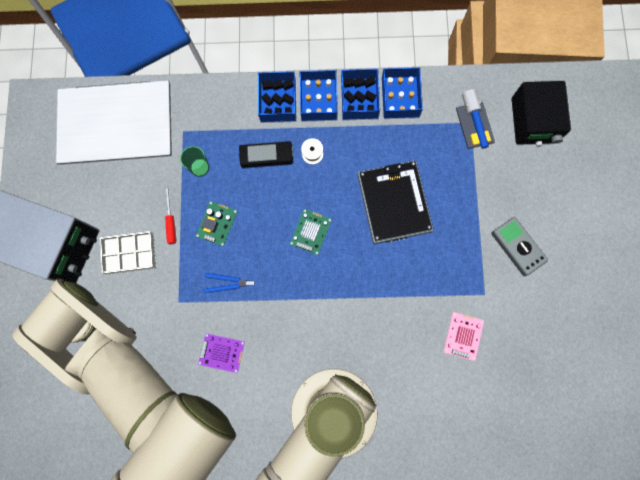

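View pics/side0.png

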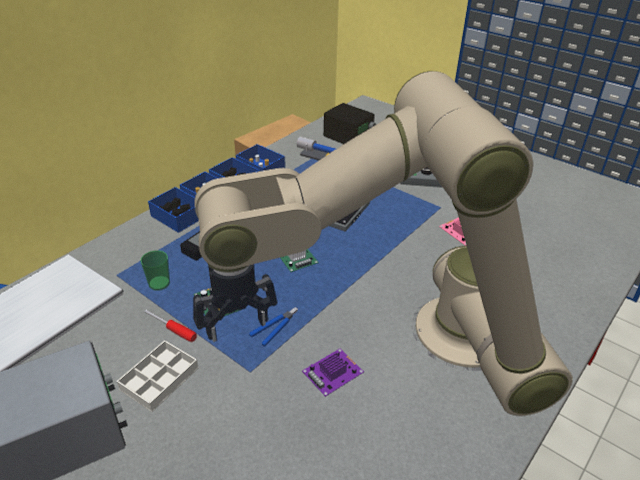

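View pics/wrist0.png

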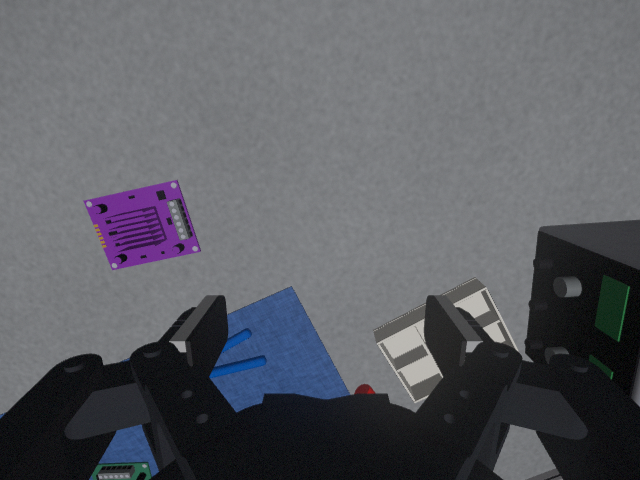

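The top view shows the heat-sink board at about (311,231) and the jig at about (395,203). The transformer board is at (216,224). I'll enlarge these.

```bash
python3 - <<'E'
import cv2
im=cv2.imread("pics/top0.png")
a=cv2.resize(im[200:265,275:345],None,fx=8,fy=8,interpolation=cv2.INTER_CUBIC);cv2.imwrite("pics/cb.png",a)
a=cv2.resize(im[155:250,350:440],None,fx=6,fy=6,interpolation=cv2.INTER_CUBIC);cv2.imwrite("pics/cj.png",a)
E
```

```text
(no output)
```

View pics/cb.png

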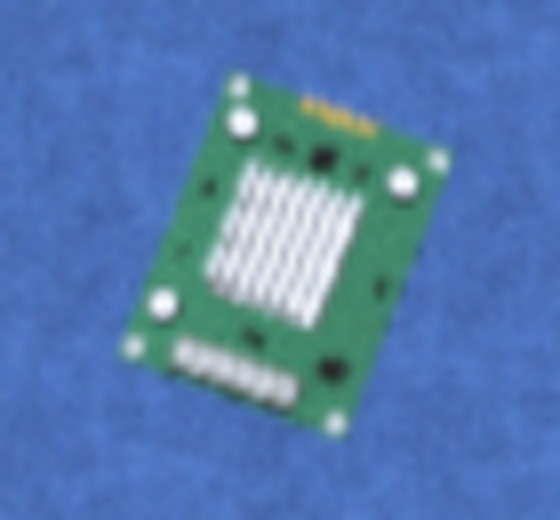

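View pics/cj.png

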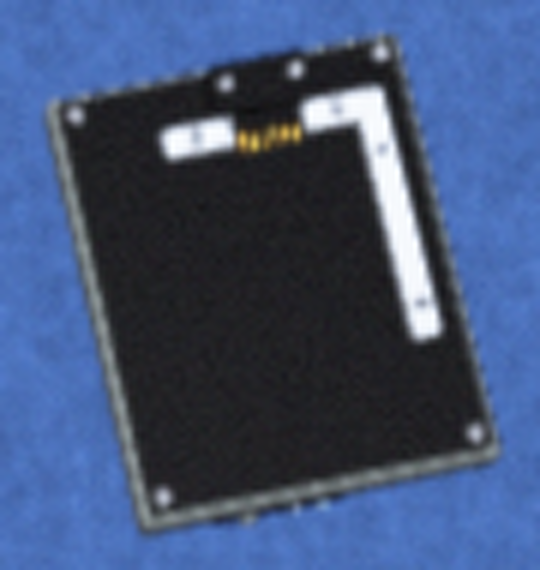

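```bash
cat > h.py <<'E'
from rig import env
import numpy as np, cv2
def ray(name,uv,s=None):
    m=env.camera_model(name);K=m["camera_matrix"]
    uv=np.atleast_2d(uv).astype(float)
    d=np.c_[(uv[:,0]-K[0,2])/K[0,0],(uv[:,1]-K[1,2])/K[1,1],np.ones(len(uv))]
    if name!="wrist": return -m["R"].T@m["t"], d@m["R"]
    T=m["tool_from_camera"];R=s["tool_rot"];p=s["position"]
    return p+R@T[:3,3], d@(R@T[:3,:3]).T
def onz(name,uv,z,s=None):
    o,d=ray(name,uv,s); return o+d*((z-o[2])/d[:,2])[:,None]
def crop(uv,x0,y0,f): return np.array([x0,y0])+(np.array(uv)+.5)/f-.5
def fit(P,Q): # model P -> world Q
    P,Q=np.array(P)[:,:2],np.array(Q)[:,:2];a=P.mean(0);b=Q.mean(0);H=(P-a).T@(Q-b)
    th=np.arctan2(H[0,1]-H[1,0],H[0,0]+H[1,1]);c,s=np.cos(th),np.sin(th);R=np.array([[c,-s],[s,c]])
    t=b-R@a; return t,np.degrees(th),(Q-(P@R.T+t))*1e3
E
python3 - <<'E'
from h import *
np.set_printoptions(precision=4,suppress=True)
uv=crop([(228,72),(452,152),(345,437),(120,358)],275,200,8)
Q=onz("top",uv,0.002)
print(Q);print(fit([(.055,.0425),(.055,-.0425),(-.055,-.0425),(-.055,.0425)],Q))
# jig: corner at bed +8, bar ends, top outline
uv=crop([(53,105),(395,38),(493,452),(148,520)],350,155,6)
Q=onz("top",uv,0.030)
print(Q);print(fit([(.105,.085),(.105,-.085),(-.105,-.085),(-.105,.085)],Q))
d=np.load("pics/top0d.npy")
def w(u,v):
    o,dd=ray("top",[(u,v)]);return o+dd[0]*d[v,u]
for p in [(311,231),(303,215),(316,250),(395,210),(400,180),(385,220),(391,168),(330,260)]: print(p,w(*p))
E
```

```text
[[ 0.5552  0.0693  0.002 ]
 [ 0.5239 -0.0092  0.002 ]
 [ 0.4232  0.0307  0.002 ]
 [ 0.4532  0.1088  0.002 ]]
(array([0.4889, 0.0499]), np.float64(-21.39157241102232), array([[-0.4348, -0.145 ],
       [-0.6455,  0.5451],
       [ 1.0278,  0.3546],
       [ 0.0525, -0.7547]]))
[[ 0.6491 -0.0893  0.03  ]
 [ 0.6772 -0.2505  0.03  ]
 [ 0.4778 -0.2841  0.03  ]
 [ 0.4504 -0.1254  0.03  ]]
(array([ 0.5636, -0.1873]), np.float64(9.89412392894342), array([[-3.366 , -3.7433],
       [-4.4663,  2.4736],
       [ 3.0369,  5.039 ],
       [ 4.7954, -3.7693]]))
(311, 231) [0.4884 0.0479 0.0077]
(303, 215) [0.5344 0.0694 0.0101]
(316, 250) [0.4345 0.0351 0.0057]
(395, 210) [ 0.5361 -0.1859  0.0328]
(400, 180) [ 0.622  -0.2042  0.032 ]
(385, 220) [ 0.5075 -0.1566  0.0373]
(391, 168) [ 0.651  -0.1782  0.052 ]
(330, 260) [ 0.4061 -0.0031  0.0009]
```

```bash
python3 -m pendant '[[[0.3,-0.5,0],0.2,1],[[0.5,-1,0],0.2,1],[[0.5,-1,0],0.2,1],[[0.5,-1,0],0.2,1],[[0.5,-1,0],0,1],[[0.5,-1,0],0,1],[[0.5,-1,0],0,1],[[0.5,-1,0],0,1],[[0.5,-1,0],0,1],[[0.5,-1,0],0,1],[[0.5,-0.8,0],0,1],[[0.3,-0.4,0],0,1]]'; python3 -m pendant '[[[0,0,0],0,1],[[0,0,0],0,1],[[0,0,0],0,1]]'
cat > look.py <<'E'
import sys,pickle
from h import *
n=sys.argv[1]
s=env.observe();im,d=env.get_image("wrist");cv2.imwrite(f"pics/w{n}.png",im[:,:,::-1]);pickle.dump((s,d),open(f"pics/w{n}.pkl","wb"))
np.set_printoptions(precision=4,suppress=True);print(s['time_s'],s['position'],np.degrees(np.arctan2(s['tool_rot'][1,2],s['tool_rot'][0,2])),s['ft_force'],s['wrist_torque'],s['grip_width'])
E
python3 look.py 1
```

```text
time_s: 1.15
position: [0.4037, 0.174, 0.2313]
tool_rot: [[0.931, 0.0, 0.365], [-0.365, -0.001, 0.931], [0.0, -1.0, -0.0]]
ft_force: [0.1, 0.8, -0.3]
grip_width: 0.0853
time_s: 1.4
position: [0.4021, 0.1769, 0.2312]
tool_rot: [[0.932, -0.001, 0.362], [-0.362, 0.0, 0.932], [-0.001, -1.0, -0.0]]
ft_force: [-0.6, -0.1, -0.3]
grip_width: 0.0854
1.4 [0.4021 0.1769 0.2312] 68.76446696875729 [-0.5882 -0.1106 -0.2615] [ 0.0413 -0.006   0.0081] 0.08540386465569008
```

View pics/w1.png

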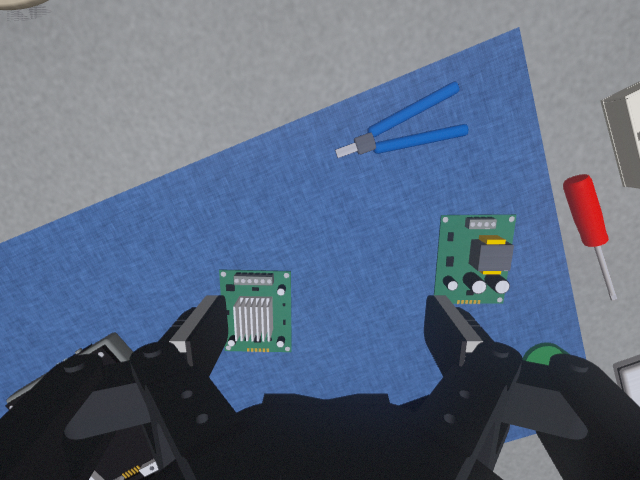

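The wrist view shows the heat-sink board centred near (254,312), pads at the bottom edge; the transformer board is at (477,258) and part of the jig at lower left. Moving above the board.

```bash
python3 -m pendant '[[[0.3,-0.5,0],0,1],[[0.6,-0.9,0],0,1],[[0.7,-1,0],0,1],[[0.7,-1,0],0,1],[[0.4,-0.6,0],0,1],[[0.2,-0.23,0],0,1],[[0,0,0],0,1],[[0,0,0],0,1],[[0,0,0],0,1]]';python3 look.py 2
```

```text
time_s: 2.2
position: [0.4888, 0.051, 0.2314]
tool_rot: [[0.933, -0.0, 0.361], [-0.361, 0.0, 0.933], [-0.0, -1.0, 0.0]]
ft_force: [0.1, -0.1, 0.0]
grip_width: 0.0858
2.2 [0.4888 0.051  0.2314] 68.84363137508682 [ 0.1101 -0.1008  0.0468] [-0.0136  0.0353 -0.0184] 0.08583967344231443
```

View pics/w2.png

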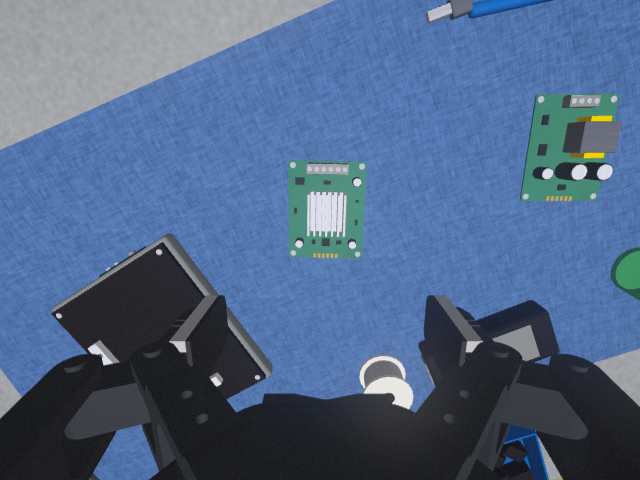

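```bash
python3 - <<'E'
import cv2
im=cv2.imread("pics/w2.png")
cv2.imwrite("pics/c2.png",cv2.resize(im[155:265,280:375],None,fx=5,fy=5,interpolation=cv2.INTER_CUBIC))
im=cv2.imread("pics/w1.png")
cv2.imwrite("pics/c1.png",cv2.resize(im[260:360,210:300],None,fx=5,fy=5,interpolation=cv2.INTER_CUBIC))
E
```

```text
(no output)
```

View pics/c2.png

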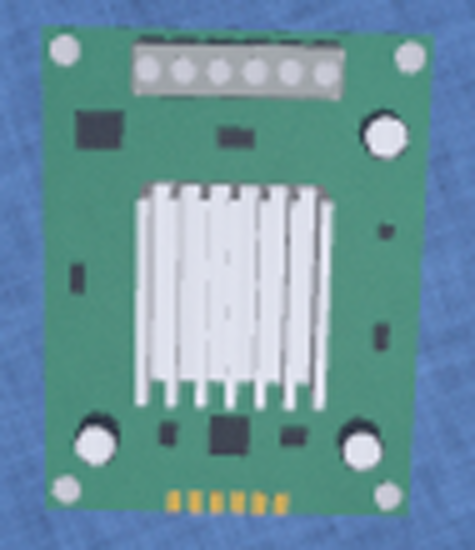

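View pics/c1.png

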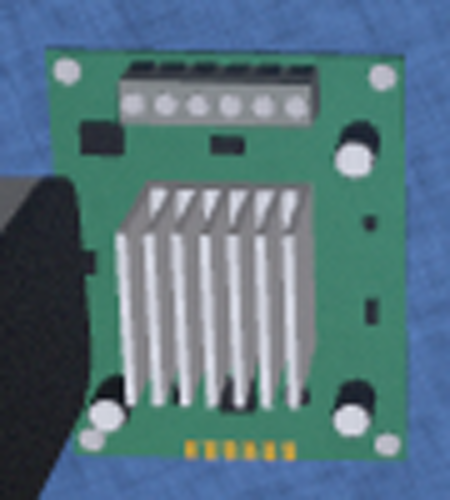

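```bash
cat > tri.py <<'E'
from h import *
import pickle
def tri(s1,a,s2,b):
    out=[]
    for u,v in zip(a,b):
        o1,d1=ray("wrist",u,s1);o2,d2=ray("wrist",v,s2);d1=d1[0]/np.linalg.norm(d1);d2=d2[0]/np.linalg.norm(d2)
        k=np.linalg.lstsq(np.c_[d1,-d2],o2-o1,rcond=None)[0]
        out.append(np.r_[(o1+d1*k[0]+o2+d2*k[1])/2,np.linalg.norm(o1+d1*k[0]-o2-d2*k[1])*1e3])
    return np.array(out)
E
python3 - <<'E'
from tri import *
np.set_printoptions(precision=4,suppress=True)
s1,d1=pickle.load(open("pics/w1.pkl","rb"));s2,d2=pickle.load(open("pics/w2.pkl","rb"))
M=[(-.055,-.0425),(-.055,.0425),(.055,.0425),(.055,-.0425)]
c2=crop([(43,27),(433,37),(405,515),(48,508)],280,155,5)
c1=crop([(47,48),(405,54),(405,458),(78,452)],210,260,5)
for s,c in((s1,c1),(s2,c2)):
    print(fit(M,onz("wrist",c,.002,s)))
print(tri(s1,c1,s2,c2))
h2=crop([(65,50),(410,58),(388,495),(67,490)],280,155,5);h1=crop([(67,71),(382,77),(388,445),(92,440)],210,260,5)
print(tri(s1,h1,s2,h2))
f2=crop([(141,405),(318,408),(141,200),(326,200)],280,155,5);f1=crop([(130,405),(294,408),(122,233),(290,235)],210,260,5)
t=tri(s1,f1,s2,f2);print(t,t.mean(0))
for z in(.03,):
    print(onz("wrist",f2,z,s2).mean(0))
E
```

```text
(array([0.4908, 0.0515]), np.float64(-22.459112211192785), array([[ 0.0336,  0.009 ],
       [-0.1897,  0.1407],
       [-0.1669, -0.7367],
       [ 0.323 ,  0.5871]]))
(array([0.4912, 0.0513]), np.float64(-22.482999699277773), array([[ 0.0633,  0.0984],
       [ 0.1136, -0.1607],
       [-0.3494, -0.375 ],
       [ 0.1726,  0.4372]]))
[[ 0.4241  0.033   0.0011  0.2495]
 [ 0.4568  0.1115 -0.0001  0.2722]
 [ 0.5579  0.0691  0.0019  0.2018]
 [ 0.5263 -0.0088  0.0008  0.0729]]
[[ 0.4304  0.0359  0.0036  0.0201]
 [ 0.459   0.1051  0.0038  0.1493]
 [ 0.5513  0.0672  0.0041  0.337 ]
 [ 0.523  -0.0024  0.0037  0.0081]]
[[0.5038 0.0255 0.032  0.0125]
 [0.5183 0.0605 0.0315 0.5542]
 [0.4638 0.0417 0.0297 0.3899]
 [0.4776 0.0775 0.0309 0.6398]] [0.4909 0.0513 0.031  0.3991]
[0.491  0.0511 0.03  ]
```

```bash
python3 -c "
from rig import env;print(env.grasp_offset)"; python3 -m pendant '[[[0.07,0,-0.5],-0.27,1],[[0,0,-1],0,1],[[0,0,-1],0,1],[[0,0,-1],0,1],[[0,0,-1],0,1],[[0,0,-1],0,1],[[0,0,-0.5],0,1],[[0,0,0],0,1],[[0,0,0],0,1],[[0,0,0],0,1]]';python3 look.py 3
```

```text
0.0187
time_s: 3.08
position: [0.4923, 0.05, 0.0526]
tool_rot: [[0.923, 0.002, 0.384], [-0.384, -0.0, 0.923], [0.002, -1.0, 0.001]]
ft_force: [0.2, -0.3, 0.5]
grip_width: 0.0856
3.0833 [0.4923 0.05   0.0526] 67.44137314745466 [ 0.2305 -0.3303  0.4648] [-0.0091  0.0159 -0.0099] 0.08559155105452919
```

View pics/w3.png

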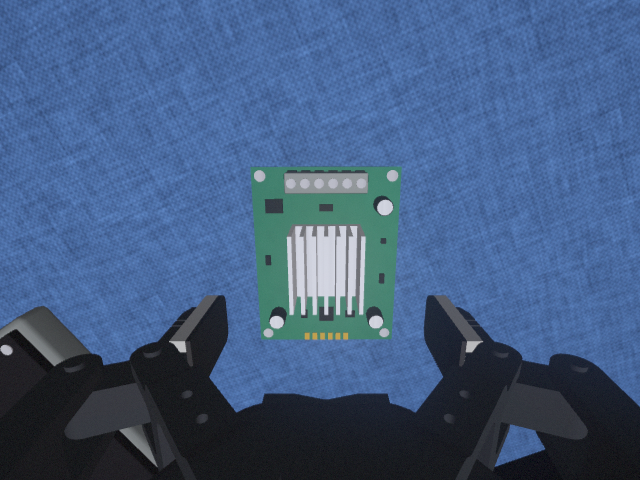

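```bash
python3 - <<'E'
from tri import *
s,d=pickle.load(open("pics/w3.pkl","rb"))
M=[(-.055,-.0425),(-.055,.0425),(.055,.0425),(.055,-.0425)]
print(fit(M,onz("wrist",[(250.5,166.5),(402.5,166.5),(391.5,340.5),(261.5,340.5)],.002,s)), s['position'])
E
python3 -m pendant '[[[0,0,-0.8],0,1],[[0,0,-0.6],0,1],[[0,0,-0.18],0,1],[[0,0,0],0,1],[[0,0,0],0,1]]'
```

```text
(array([0.49199024, 0.05113767]), np.float64(-22.539155566110235), array([[-1.18241255, -0.11022445],
       [-0.75497804,  0.84471295],
       [ 1.16493143, -0.07380238],
       [ 0.77245917, -0.66068613]])) [0.49229546 0.04996215 0.05262959]
time_s: 3.55
position: [0.4923, 0.0495, 0.0049]
tool_rot: [[0.923, 0.001, 0.384], [-0.384, -0.0, 0.923], [0.001, -1.0, 0.0]]
ft_force: [0.2, 0.7, 0.8]
grip_width: 0.0852
```

```bash
python3 -m pendant '[[[0,0.04,0],0,0.6],[[0,0,0],0,0.5],[[0,0,0],0,0.4],[[0,0,0],0,0.3],[[0,0,0],0,0.3],[[0,0,0],0,0.3],[[0,0,0],0,0.3],[[0,0,0],0,0.3]]' 40; python3 look.py 4
```

```text
time_s: 4.22
position: [0.4921, 0.0507, 0.0046]
tool_rot: [[0.923, 0.001, 0.384], [-0.384, -0.0, 0.923], [0.001, -1.0, 0.0]]
ft_force: [-0.2, 1.5, 6.1]
grip_width: 0.0393
4.2167 [0.4921 0.0507 0.0046] 67.39276050503783 [-0.1911  1.5008  6.1313] [ 0.0398  0.1218 -0.0038] 0.0392711477786202
```

View pics/w4.png

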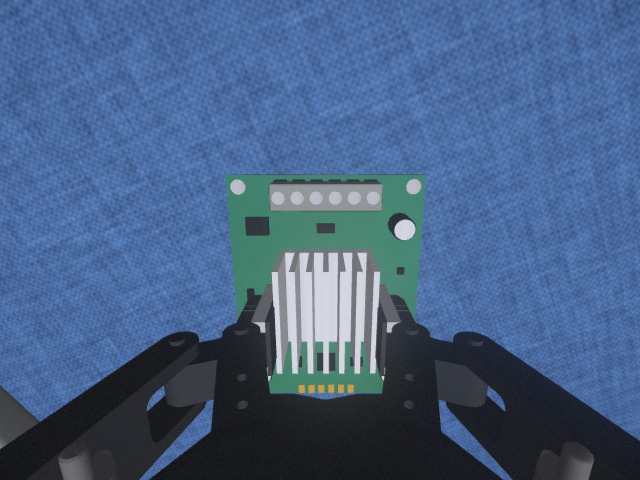

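```bash
python3 -m pendant '[[[0,0,0.2],0,0.3],[[0,0,0.5],0,0.3],[[0,0,0.9],0,0.3],[[0.1,-0.2,1],0.3,0.3],[[0.3,-0.4,1],0.7,0.3],[[0.4,-0.6,1],1,0.3],[[0.4,-0.6,1],1,0.3],[[0.4,-0.5,1],1,0.3],[[0.4,-0.3,0.9],1,0.3],[[0.3,-0.1,0.4],1,0.3],[[0,0,0],0.8,0.3],[[0,0,0],0,0.3]]';python3 -m pendant '[[[0,0,0],0,0.3],[[0,0,0],0,0.3],[[0,0,0],0,0.3]]'; python3 look.py 5
```

```text
time_s: 5.27
position: [0.5608, -0.0306, 0.2416]
tool_rot: [[0.98, 0.001, -0.199], [0.199, -0.0, 0.98], [0.001, -1.0, -0.0]]
ft_force: [-0.0, -0.5, -2.0]
grip_width: 0.0392
time_s: 5.52
position: [0.5603, -0.03, 0.2405]
tool_rot: [[0.981, -0.001, -0.196], [0.196, 0.0, 0.981], [-0.001, -1.0, 0.001]]
ft_force: [1.0, 0.4, -1.7]
grip_width: 0.0393
5.5167 [ 0.5603 -0.03    0.2405] 101.324175187984 [ 1.0426  0.4349 -1.7425] [-0.0255 -0.0541  0.0424] 0.03928130894021924
```

View pics/w5.png

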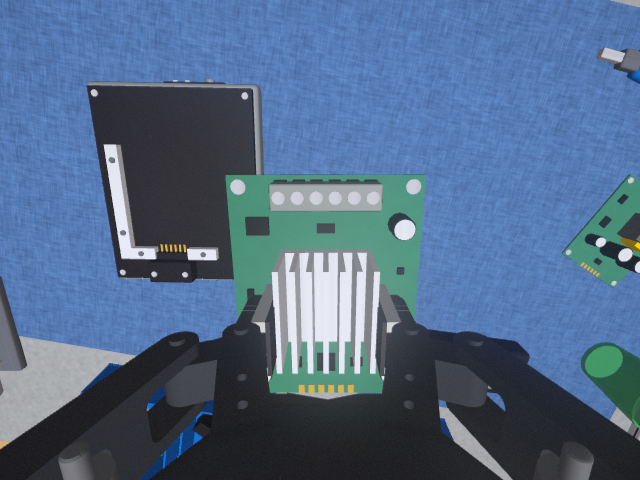

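View 5: the jig is clear on the left, stop inner corner near (131,247), pins at (173,248); the board sits in the grip unchanged. I'll take a second view for triangulation.

```bash
python3 -m pendant '[[[0.5,0,0],0,0.3],[[0.8,0.2,0],0,0.3],[[0.8,0.2,0],0,0.3],[[0.4,0,0],0,0.3],[[0,0,0],0,0.3],[[0,0,0],0,0.3],[[0,0,0],0,0.3],[[0,0,0],0,0.3]]'; python3 look.py 6
python3 - <<'E'
import cv2
im=cv2.imread("pics/w6.png");cv2.imwrite("pics/c6a.png",im)
im=cv2.imread("pics/w5.png")
cv2.imwrite("pics/c5.png",cv2.resize(im[135:285,85:240],None,fx=5,fy=4,interpolation=cv2.INTER_CUBIC))
E
```

```text
time_s: 6.23
position: [0.635, -0.0184, 0.2412]
tool_rot: [[0.98, -0.0, -0.197], [0.197, -0.0, 0.98], [-0.0, -1.0, 0.0]]
ft_force: [0.2, 0.7, -1.8]
grip_width: 0.0395
6.2333 [ 0.635  -0.0184  0.2412] 101.36861267684328 [ 0.1728  0.6548 -1.7697] [-0.0167 -0.0133  0.0027] 0.03952498316205272
```

View pics/c5.png

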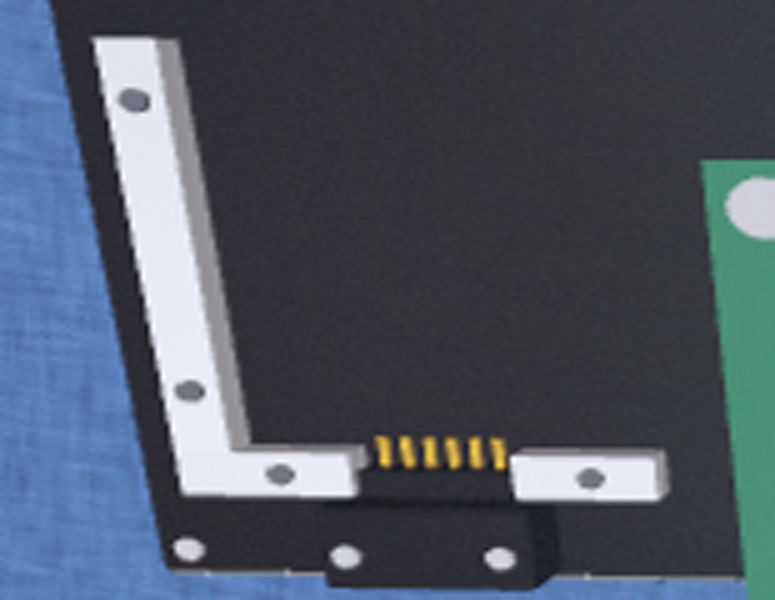

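View pics/w6.png

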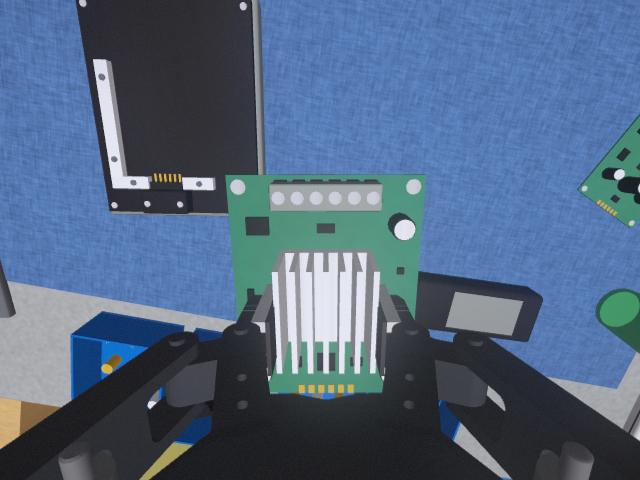

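```bash
python3 - <<'E'
import cv2
im=cv2.imread("pics/w6.png")
cv2.imwrite("pics/c6.png",cv2.resize(im[50:220,75:230],None,fx=5,fy=3.5,interpolation=cv2.INTER_CUBIC))
E
```

```text
(no output)
```

View pics/c6.png

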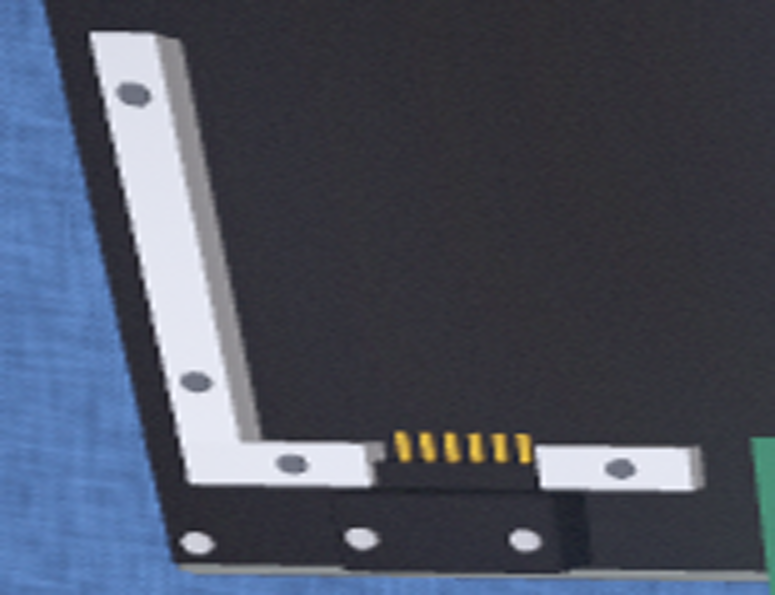

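```bash
python3 - <<'E'
from tri import *
np.set_printoptions(precision=4,suppress=True)
s5,_=pickle.load(open("pics/w5.pkl","rb"));s6,_=pickle.load(open("pics/w6.pkl","rb"))
M=np.array([(-45,-67),(-45,-55),(62,-55),(74,-67),(62,-30),(74,-30),(62,5),(74,5),(62,36),(74,36)])/1e3
a=np.array([(93,38),(154,38),(232,450),(182,494),(352,452),(358,496),(511,455),(514,499),(660,456),(657,500)],float)
b=np.array([(90,33),(154,35),(240,441),(190,484),(366,444),(374,486),(536,447),(541,489),(694,450),(698,490)],float)
A=np.array([85,135])+(a+.5)/[5,4]-.5
B=np.array([75,50])+(b+.5)/[5,3.5]-.5
t=tri(s5,A,s6,B);print(t,t[:,2].mean())
z=t[:,2].mean()
for zz in(.038,z):
  for s,c in((s5,A),(s6,B)): print(zz,fit(M,onz("wrist",c,zz,s)))
print("tri",fit(M,t))
# bed corner
A=np.array([85,135])+(np.array([[250,443]])+.5)/[5,4]-.5;B=np.array([75,50])+(np.array([[258,438]])+.5)/[5,3.5]-.5
print(tri(s5,A,s6,B))
# top
uv=crop([(361,122),(305,132),(236,150),(168,161),(411,341),(443,333)],350,155,6)
print(fit(np.array([(62,-55),(62,-30),(62,5),(62,36),(-45,-55),(-45,-67)])/1e3,onz("top",uv,.038)))
E
```

```text
[[ 0.5347 -0.2602  0.039   0.1144]
 [ 0.5326 -0.2498  0.0367  0.0891]
 [ 0.6374 -0.2295  0.0384  0.1987]
 [ 0.6521 -0.2393  0.0386  0.2448]
 [ 0.6334 -0.2047  0.0373  0.4239]
 [ 0.6451 -0.2018  0.0389  0.1529]
 [ 0.6275 -0.1707  0.0373  0.1248]
 [ 0.6392 -0.1682  0.0389  0.2019]
 [ 0.6223 -0.1396  0.0348  0.103 ]
 [ 0.6332 -0.137   0.039   1.3162]] 0.0378870074133118
0.038 (array([ 0.5671, -0.1865]), np.float64(10.39477628993371), array([[-0.1032, -0.372 ],
       [-0.3164, -0.3075],
       [-0.4324, -0.2096],
       [ 0.4294, -0.7675],
       [-0.4312,  0.6571],
       [ 0.1684,  0.5155],
       [ 0.0001,  0.0149],
       [ 0.6823, -0.4446],
       [-0.4416,  1.1779],
       [ 0.4447, -0.2642]]))
0.038 (array([ 0.5671, -0.1864]), np.float64(10.392044936078358), array([[-0.3319, -0.355 ],
       [-0.0365, -0.4561],
       [-0.477 , -0.5312],
       [ 0.2267, -0.5856],
       [-0.1665,  0.1344],
       [ 0.0171,  0.2375],
       [ 0.1679, -0.1771],
       [ 0.4246, -0.3424],
       [ 0.2548,  1.0954],
       [-0.0793,  0.9801]]))
0.0378870074133118 (array([ 0.5671, -0.1865]), np.float
[... 539 characters left out ...]
   [ 0.1717, -0.1674],
       [ 0.4324, -0.332 ],
       [ 0.2568,  1.1154],
       [-0.0736,  1.0008]]))
tri (array([ 0.5671, -0.1864]), np.float64(10.399853672955805), array([[-0.2395,  0.2722],
       [-0.1767, -1.1407],
       [-0.5892, -0.1215],
       [ 0.1204, -0.3507],
       [-0.0769,  0.0561],
       [-0.1904,  0.7903],
       [ 0.2767, -0.3325],
       [ 0.2685, -0.0495],
       [ 0.7473,  0.2198],
       [-0.1402,  0.6565]]))
[[ 0.6368 -0.2286  0.0334  0.4927]]
(array([ 0.5633, -0.1878]), np.float64(10.57098506425868), array([[-0.2592, -0.607 ],
       [ 0.2467,  0.9572],
       [-1.0949, -1.1312],
       [ 0.1963,  0.0628],
       [-0.1246,  1.8656],
       [ 1.0357, -1.1474]]))
```

```bash
python3 - <<'E'
from tri import *
np.set_printoptions(precision=4,suppress=True)
from pathlib import Path
import cv2
im=cv2.imread("pics/w6.png");cv2.imwrite("pics/c6b.png",cv2.resize(im[165:210,220:435],None,fx=3.5,fy=3.5,interpolation=cv2.INTER_CUBIC))
s,_=pickle.load(open("pics/w4.pkl","rb"))
P=onz("wrist",[(226.7,174.5),(425.8,174.5)],.002,s)
R=s['tool_rot'];print(P,(P-s['position'])@R, np.degrees(np.arctan2(*(P[1]-P[0])[[1,0]])))
# target
th=np.radians(10.4);c=np.array([[np.cos(th),-np.sin(th)],[np.sin(th),np.cos(th)]])
J=np.array([.5671,-.1864]);home=J+c@[.007,-.0125];print("home centre",home, "jx",c[:,0],"jy",c[:,1])
print("pre -20,+8", home+c@[-.020,.008])
print("pre -12,+6", home+c@[-.012,.006])
E
```

```text
[[0.4234 0.0326 0.002 ]
 [0.4562 0.1112 0.002 ]] [[-0.0564  0.0025 -0.0431]
 [-0.0564  0.0025  0.0421]] 67.39270289567743
home centre [ 0.5762 -0.1974] jx [0.9836 0.1805] jy [-0.1805  0.9836]
pre -20,+8 [ 0.5551 -0.1932]
pre -12,+6 [ 0.5634 -0.1937]
```

View pics/c6b.png

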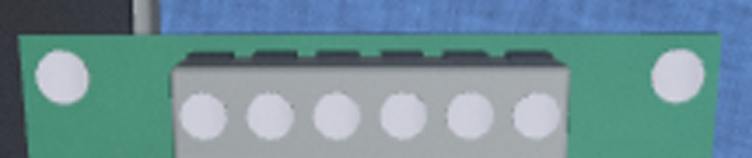

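```bash
python3 -m pendant '[[[-0.2,-0.4,0],-0.19,0.3],[[-0.4,-0.9,0],0,0.3],[[-0.5,-1,0],0,0.3],[[-0.5,-1,-0.2],0,0.3],[[-0.4,-1,-0.6],0,0.3],[[-0.4,-0.9,-1],0,0.3],[[-0.2,-0.6,-1],0,0.3],[[0,0,-1],0,0.3],[[0,0,-1],0,0.3],[[0,0,-0.8],0,0.3],[[0,0,0],0,0.3],[[0,0,0],0,0.3]]';python3 -m pendant '[[[0,0,0],0,0.3],[[0,0,0],0,0.3]]'; python3 look.py 7
```

```text
time_s: 7.28
position: [0.5572, -0.1923, 0.0734]
tool_rot: [[0.984, -0.001, -0.18], [0.18, 0.001, 0.984], [-0.001, -1.0, 0.001]]
ft_force: [-0.2, 0.1, -0.3]
grip_width: 0.0393
time_s: 7.45
position: [0.5586, -0.1926, 0.0754]
tool_rot: [[0.983, 0.003, -0.181], [0.181, -0.002, 0.983], [0.003, -1.0, -0.002]]
ft_force: [-0.8, 0.0, -1.6]
grip_width: 0.0395
7.45 [ 0.5586 -0.1926  0.0754] 100.4389757306964 [-0.7546  0.0452 -1.6168] [-0.0381  0.0218  0.0131] 0.03946988236241229
```

View pics/w7.png

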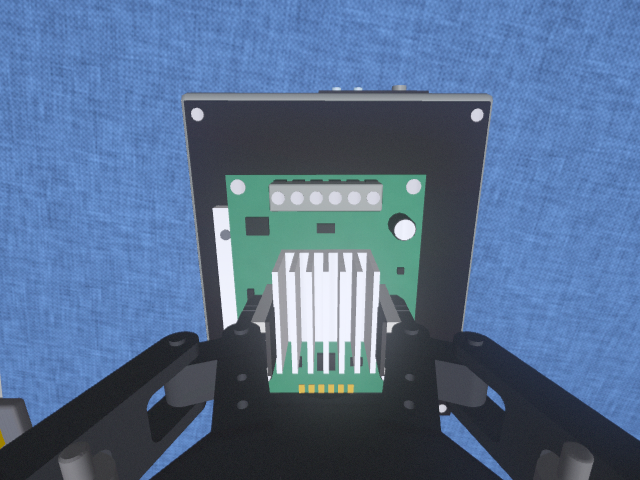

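```bash
python3 -m pendant '[[[0,0,-0.4],0,0.3],[[0,0,-0.4],0,0.3],[[0,0,-0.15],0,0.3],[[0,0,0],0,0.3],[[0,0,0],0,0.3],[[0,0,0],0,0.3]]'; for i in 1 2 3; do python3 -m pendant '[[[0,0,0],0,0.3]]' | grep -E 'pos|ft'; done; python3 look.py 8
```

```text
time_s: 8.0
position: [0.5583, -0.1922, 0.0457]
tool_rot: [[0.983, 0.001, -0.181], [0.181, -0.001, 0.983], [0.001, -1.0, -0.001]]
ft_force: [0.3, -0.2, -2.4]
grip_width: 0.0392
position: [0.5582, -0.1922, 0.0455]
ft_force: [-0.8, -0.2, -1.4]
position: [0.5581, -0.1921, 0.0453]
ft_force: [0.2, 0.0, -2.1]
position: [0.558, -0.1921, 0.0451]
ft_force: [0.8, 0.5, -1.2]
8.25 [ 0.558  -0.1921  0.0451] 100.44749755103467 [ 0.8015  0.4784 -1.2067] [-0.0078  0.0492 -0.0061] 0.03932761899982193
```

View pics/w8.png

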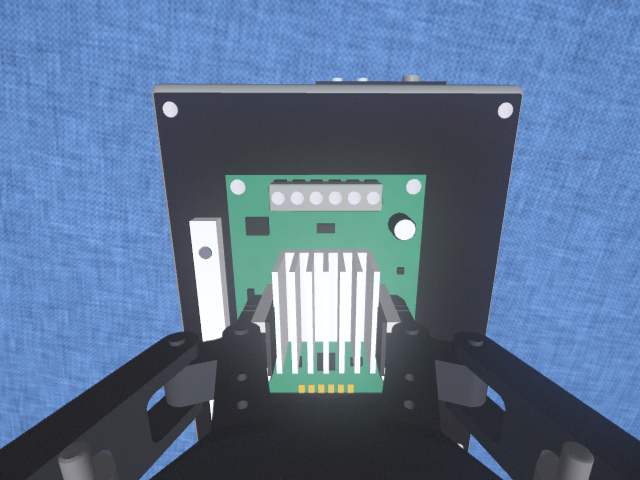

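```bash
python3 -m pendant '[[[0,0,-0.1],0,0.3],[[0,0,-0.1],0,0.3],[[0,0,-0.08],0,0.3],[[0,0,0],0,0.3],[[0,0,0],0,0.3],[[0,0,0],0,0.3]]'| grep -E 'pos|ft'; for i in 1 2 ; do python3 -m pendant '[[[0,0,-0.03],0,0.3],[[0,0,0],0,0.3]]' | grep -E 'pos|ft'; done
```

```text
position: [0.5579, -0.192, 0.0363]
ft_force: [-0.0, 0.6, -1.6]
position: [0.5579, -0.192, 0.0354]
ft_force: [0.7, -0.4, -2.0]
position: [0.558, -0.1921, 0.0346]
ft_force: [0.6, 0.5, -1.0]
```

```bash
for i in 1 2 ; do python3 -m pendant '[[[0,0,-0.02],0,0.3],[[0,0,0],0,0.3]]' | grep -E 'pos|ft';python3 -m pendant '[[[0,0,0],0,0.3]]' | grep -E 'pos|ft'; done
```

```text
position: [0.558, -0.1921, 0.0346]
ft_force: [-1.0, 0.4, 5.2]
position: [0.5581, -0.1921, 0.0346]
ft_force: [-1.2, 0.5, 5.2]
position: [0.5581, -0.1921, 0.0346]
ft_force: [-3.0, 1.4, 9.9]
position: [0.5581, -0.1921, 0.0346]
ft_force: [-3.0, 1.4, 10.9]
```

```bash
python3 -m pendant '[[[0,0,0.03],0,0.3],[[0.01,-0.06,0],0,0.3],[[0.02,-0.08,0],0,0.3],[[0.01,-0.06,0],0,0.3],[[0,0,0],0,0.3],[[0,0,0],0,0.3]]'; for i in 1 2 3 ; do python3 -m pendant '[[[0,-0.02,0],0,0.3],[[0,0,0],0,0.3]]' | grep -E 'pos|ft'; done
```

```text
time_s: 10.13
position: [0.5595, -0.1986, 0.0346]
tool_rot: [[0.983, 0.001, -0.181], [0.181, -0.001, 0.983], [0.001, -1.0, -0.001]]
ft_force: [1.2, -0.0, 5.6]
grip_width: 0.0395
position: [0.5595, -0.1989, 0.0346]
ft_force: [-0.5, 0.3, 5.7]
position: [0.5595, -0.1994, 0.0346]
ft_force: [-0.2, 1.6, 5.4]
position: [0.5595, -0.1995, 0.0346]
ft_force: [-0.4, 4.5, 5.7]
```

```bash
python3 look.py 9; python3 -m pendant '[[[0.08,0.015,0],0,0.3],[[0.14,0.026,0],0,0.3],[[0.14,0.026,0],0,0.3],[[0.1,0.018,0],0,0.3],[[0,0,0],0,0.3],[[0,0,0],0,0.3]]'; python3 look.py 10
```

```text
10.6333 [ 0.5595 -0.1995  0.0346] 100.43404465836099 [-0.4112  4.4794  5.7335] [ 0.6582 -0.0145 -0.0726] 0.039190295191677
time_s: 11.18
position: [0.5732, -0.197, 0.0346]
tool_rot: [[0.984, 0.001, -0.181], [0.181, 0.001, 0.984], [0.001, -1.0, 0.0]]
ft_force: [-1.4, 3.7, 5.9]
grip_width: 0.0392
11.1833 [ 0.5732 -0.197   0.0346] 100.42198966282226 [-1.3599  3.7473  5.8926] [ 0.6124  0.0305 -0.2311] 0.03918015353321471
```

View pics/w10.png

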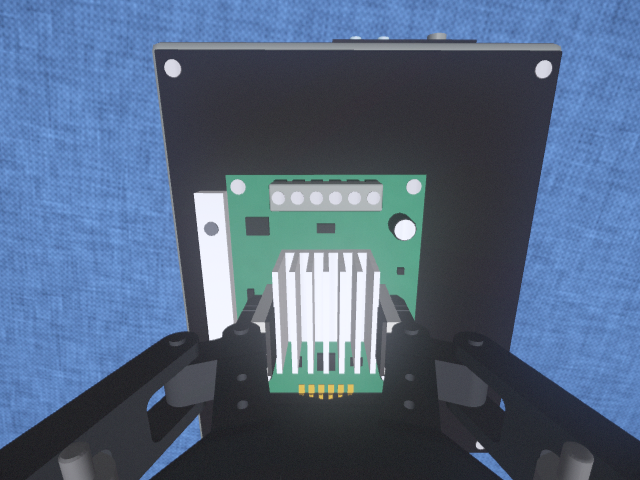

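```bash
for i in 1; do python3 -m pendant '[[[0,0,0],-0.04,0.3],[[0,0,0],0,0.3],[[0,0,0],0,0.3]]' >/dev/null; python3 look.py 11; done
```

```text
11.4833 [ 0.5732 -0.1971  0.0346] 100.23639307608491 [0.1288 4.1643 6.5239] [ 0.574   0.0155 -0.0743] 0.03933091924696069
```

```bash
for i in 1 2 3; do python3 -m pendant '[[[0.03,0.0055,0],0,0.3],[[0,0,0],0,0.3],[[0,0,0],0,0.3]]' >/dev/null; python3 look.py 12; done
```

```text
11.7833 [ 0.5737 -0.197   0.0346] 100.23202395703689 [-3.4146  3.1698  7.6105] [ 0.4211  0.2952 -0.1431] 0.039407529519844255
12.0833 [ 0.5744 -0.1968  0.0346] 100.23084824684663 [-4.1862  2.7065  8.0998] [ 0.4037  0.4352 -0.1427] 0.039351410107850635
12.3833 [ 0.5751 -0.1967  0.0346] 100.23115950434611 [-5.3105  2.5864  8.3016] [ 0.4021  0.6424 -0.1585] 0.03934250365796347
```

```bash
for i in 1 2 3; do python3 -m pendant '[[[0.02,0.0035,0],0,0.3],[[0,0,0],0,0.3],[[0,0,0],0,0.3]]' >/dev/null; python3 look.py 13; done
```

```text
12.6833 [ 0.5756 -0.1966  0.0346] 100.23213139961798 [-5.7137  2.3938  8.4341] [ 0.3323  0.7456 -0.155 ] 0.0394701735596993
12.9833 [ 0.5761 -0.1966  0.0346] 100.23124289409569 [-5.2892  2.3469  8.1518] [ 0.2796  0.7762 -0.1556] 0.03925225213108168
13.2833 [ 0.5766 -0.1965  0.0346] 100.23182980453491 [-6.4211  3.0344  9.2494] [ 0.3099  0.7505 -0.1226] 0.03928569553739566
```

```bash
for i in 1 2 3; do python3 -m pendant '[[[0.02,0.0035,0],0,0.3],[[0,0,0],0,0.3],[[0,0,0],0,0.3]]' >/dev/null; python3 look.py 14; done
```

```text
13.5833 [ 0.5771 -0.1963  0.0346] 100.2323313411351 [-8.1941  3.1285  9.0909] [ 0.3144  0.8627 -0.0787] 0.03961924318032629
13.8833 [ 0.5772 -0.1964  0.0346] 100.23452206666255 [-8.8986  1.422  10.3164] [ 0.1539  1.2282 -0.1149] 0.039220747155600415
14.1833 [ 0.5772 -0.1963  0.0346] 100.23697085980157 [-13.2121   0.7309  12.2387] [-0.022   1.7185 -0.1216] 0.03949880422374368
```

```bash
python3 -m pendant '[[[-0.01,-0.017,0.01],0,0.3],[[0,0,0],0,0.3],[[0,0,0],0,0.3]]' >/dev/null; python3 look.py 15;python3 -m pendant '[[[0,0,0],0,0.3],[[0,0,0],0,0.3],[[0,0,0],0,0.3]]' >/dev/null; python3 look.py 16
```

```text
14.4833 [ 0.5772 -0.1964  0.0346] 100.23766846326353 [-9.9528  2.3027  9.5305] [ 0.2957  1.3332 -0.0842] 0.039311090214593364
14.7833 [ 0.5772 -0.1964  0.0346] 100.23627649651736 [-9.9078  3.0468  9.0208] [ 0.2786  1.339  -0.1205] 0.03933292422788892
```

View pics/w16.png

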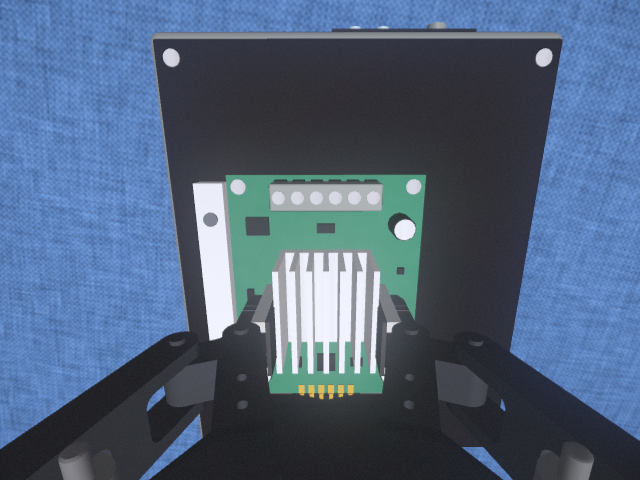

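```bash
python3 - <<'E'
from h import *
s=env.observe();print(s['time_s'],s['ft_force'],s['position'])
im,_=env.get_image("top");cv2.imwrite("pics/top9.png",im[:,:,::-1])
print(env.close_job())
E
```

```text
14.8333 [-10.74856241   3.39474424  10.36677885] [ 0.57720256 -0.19636593  0.03464168]
the job is handed in; nothing more can be done
None
```

View pics/top9.png

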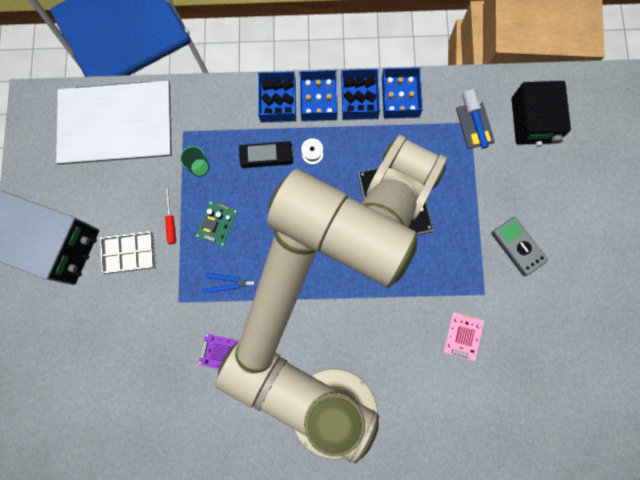

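The heat-sink board is home in the corner of the jig, and the job was handed in at about 14.8 s with the gripper still holding it. I gripped it by the heat sink at 40 N and set it flat on the bed about 18 mm short of the end stop. I then slid it against the side stop, took out about 0.2° of yaw that the wrist torque showed, and pushed it past the pins onto the end stop.

**Last checks:**
- **Force:** the wrist force was about 10 N back from the end stop and pins together, about 5 N from the side stop, and about 10 N upward from the bed. The pins account for about 3 N of the first figure.
- **Position:** the board's estimated centre is within about 0.5 mm of home. Its yaw is about 0.2° off the measured jig yaw, and it has not shifted in the grip.
- **Bystanders:** the final top view shows them where they were at the start. The arm covers part of the jig and of the purple look-alike in that view.

**Not checked or disagreed:**
- The individual forces on each stop and the pin travel could not be read directly. I inferred them from wrist forces and from where the motion stopped.
- The top camera put the jig 2–4 mm, and the board 2–3 mm, from where the wrist camera did. I used the wrist camera's values, and the points of contact agreed with them.

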